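# Close the board holder on a driver board and lock its jaw

## Robot

A 6-joint arm with a two-finger parallel gripper is mounted at the origin on the work surface. World frame = base frame: x ahead of the robot, y to its left, z up, the work surface at z = 0. Lengths are in mm, angles in rad, forces in N, time in s.
With the tool pointing down it reaches from about 275 to 750 mm from the base axis. Payload 10.2 kg.
Tool frame: the origin (TCP) lies at the very end of the fingers, on their centre line; the grasp point (between the pads) lies 19 mm behind it; z points along the fingers, y is the line along which they close (so a half turn about z gives the same grasp; the last joint's range is limited). The gripper opens to 85 mm and grips with 20 to 120 N. Pads are 22 mm wide; open, the fingers measure 114 mm over their backs; the gripper's body (76 mm by 85 mm) begins 54 mm behind the grasp point. The pads swing forward as they close: fully open they stand 13 mm farther back than shut.
Start: joints at [0.88, 0.313, 1.498, -0, 1.331, -0.223], TCP at [236.748, 468.595, 231.294] pointing down, gripper open.
Joint ranges: [-2.94, 2.94], [-0.97, 2.17], [0.19, 2.56], [-1.23, 4.37], [0.02, 3.11], [-2.88, 2.88]. Speed limits (rad/s): [2.39, 2.39, 3.01, 3.14, 3.14, 3.14].

## Interface

Orientations are given as a unit quaternion [w, x, y, z].
In Python, from rig import ctrl, vision gives the robot as it stands. The module is installed in compiled form; this text tells all that it offers.
- The arm moves only by the tool play_rows, never from a script. Its arguments are lists of equal length, an entry for each row: "translation": the shift along the tool's x, y, z in m, a list of three; "rotation": the turn, a rotation vector about the tool's x, y, z in rad, a list of three; "gripper": the gripper's target within -1 to 1 (shut at 1, half-way at 0, fully open at -1). A call has 1 to 10 rows; each row is the pose to reach, as a shift and turn from the pose commanded when the call began, along the tool's axes at that moment; what a row does not reach only later rows make up. A row lasts 1/8 s, in which the tool goes at most 62.5 mm and 10.7 degrees, less where a joint would pass 70% of its speed; a pose out of reach is approached as far as the arm can. A call with a gripper value outside its range is refused whole. The fingers move at their own pace and stop on an object; "force" is the grip in N (left out, the last holds). Time passes only in rows, so rows that repeat a pose let the fingers close. It gives the time, the measured TCP pose, the force, the opening and the grip force at its end, in the units of the state.
- ctrl.sense(): the state, without advancing time (a new reading comes with each control period).
- vision.capture(name): name is "side" or "top"; returns a dict with "pixels" (420x560x3 uint8, red, green, blue), "vfov" (degrees; the focal length in pixels is half the picture's height over the tangent of half this angle, whatever the lens; pixels are square), "cx", "cy" (the principal point, pixels), "k1" (the pictures are not rectified: a ray, as slopes to the right and down, at radius r is drawn at 1 + k1 r^2 times it, then the intrinsics apply), "rvec" (rotation vector, rad) and "tvec" (3), from world to camera coordinates, as OpenCV has them. Camera axes: x right, y down, z forward; pixel columns grow to the right and rows downward; lengths in mm; the calibration is good to about 2 mm. A picture is of the moment at which its call begins. There is no depth.
- ctrl.finish_job(): hands the job in; it is judged then, once.
The state is a dict: "time_s": time; "joints": joint angles; "dq": joint speeds; "tau": joint torques, N m; "eef_pos": TCP position; "ee_rot": TCP orientation; "force": force on the tool from outside, world axes, zero at the start; "wrist_torque": the same for the moment, N m; "grip_width": opening from 0.0 (shut) to 1.0 (fully open); "grip_force": force on a finger pad.
Only numpy, scipy, OpenCV 4.12 (cv2) and the standard library are available. Lean on these libraries where they do the work, as an engineer would, in place of code of your own. Each camera call takes 0.05 s, during which the arm holds its last target. There are 200 camera calls.

## Task

Close the board holder on the driver board: with the fingertips press the release paddle on the sliding jaw's lock head and keep it down while you push the jaw along its rods, all the way home to the stop collar, so that the board is seated between the two jaws. Then let the paddle spring back up, which locks the jaw, and take the hand away. Do not pick anything up, and leave the tools and parts lying round the holder where they are.

Things in the scene. Friction and masses are not known exactly. Their poses are not given: they have to be found in the camera images.
- holder: Board holder fixed to the bench, 270 mm (its x) by 360 mm (its y); aluminium end bars 54 mm high. Origin: centre of its underside; z up. 12 mm steel rods run along y at x = -115 mm (front rod, robot's side) and +115 mm, axes 40 mm up. Strips at x = +-50 mm, tops 40 mm up, carry the board. The sliding jaw is on the +y side and closes towards -y. Turned at most 26 degrees from the robot's axes.
- jaw (a joint): Sliding jaw: distance (m) still to go along the holder's -y. 0 = home against the stop collar, 0.105 = fully open; starts at 0.076 to 0.10. Friction 1.5 N, a few N more while it pushes the board; a rack under the front rod locks it every 4 mm unless the paddle is down. An aluminium bar between two black blocks; the one on the front rod is the lock head, 40 mm (x) by 54 mm (y), top 62 mm up.
- release (a joint): Release paddle on top of the lock head: how far it is pressed down (m). 0 = sprung up, jaw locked; from 0.0035 on the jaw is free to slide; 0.008 = at the bottom. It takes 6 N to start it moving, 8 N at 0.004 and 10 N at the bottom; let up anywhere, it springs back and locks the jaw at the nearest tooth.
- paddle (a point): Centre of the top of the release paddle: a grey ribbed square pad, 30 by 30 mm, sides along the holder's axes, on the lock head; it travels with the jaw. Released, its top is 76 mm above the bench and 14 mm above the lock head's top (6 mm above it when fully pressed). Nothing rises above the head on its +y side. Axes as the holder's.
- thumb_rest (a point): Top centre of the upright black thumb rest on the lock head, 91 mm above the bench, 36 mm wide (x), 10 mm thick (y); part of the jaw. It stands on the paddle's -y side, the way the jaw closes; its face towards the paddle is 18 mm from the paddle's centre. Fingertips pressing the paddle can push the jaw by it.
- collar (a point): The stop: end face of the steel collar (23 mm across) on the front rod, at the rod's axis. At home the lock head's end stands against it; the paddle's centre is then 28 mm from this point along the holder's +y.
- seat (a point): Fixed jaw: middle of the wall that the board's edge is pushed against, at the height of the strips (40 mm). The jaw is an aluminium bar 190 mm long, top 62 mm up, behind this point (-y), with a lip reaching 6 mm over the board's edge; a black block with a round knurled screw, 75 mm up, at either end.
- board: Driver board on its 5 mm aluminium plate, 150 mm (x) by 140 mm (y), with parts up to 35 mm high, 0.3 to 0.65 kg, loose on the holder's strips. Origin: centre of the plate's underside. It starts 4 to 15 mm short of the fixed jaw, slightly turned; the closing jaw pushes it along. Seated, its origin is 70 mm from seat along the holder's +y.
- capacitor: Bystander, loose: black electrolytic capacitor standing upright between robot and holder, 35 mm across, 62 mm high. Origin: centre of its underside.
- screwdriver: Bystander, loose: screwdriver lying on the bench between robot and holder, about 200 mm long; its x axis runs along it towards the tip.
- solder_reel: Bystander, loose: reel of solder wire with black flanges, 64 mm across and 50 mm high, standing on a flange on the holder's -y side. Origin: centre of its underside.
- multimeter: Bystander, loose: hand multimeter lying on its back on the holder's +y side, 90 by 180 mm, 46 mm high. Origin: centre of its underside.

How it is judged (in metres and radians):
On the way, in this order (a step that is already met when the one before it is completed fails the run):
1. the release paddle is held down and the jaw is on its way (value of joint release above 0.0028 m and value of joint jaw between 0.006 and 0.07 m), for 0.05 s.
2. the jaw is home, the paddle still held down (value of joint release above 0.0028 m and value of joint jaw below 0.0025 m), for 0.05 s.
At the end, for the whole second after the job is handed in: Jaw within 2.5 mm of its stop; paddle up (pressed under 1 mm), so the jaw is locked; board at rest, flat on the strips, seated within 3.5 mm and square within 0.03 rad in the fixed jaw; capacitor, screwdriver, reel and multimeter within 15 mm of where they were (value of joint jaw below 0.0025 m and value of joint release below 0.001 m and y of board in the frame of holder below -0.0465 m and z of board in the frame of holder below 0.043 m and angle between the x axis of board and the x axis of holder, either way round below 0.03 rad and angle between board's own z axis and vertical below 0.03 rad and linear speed of board below 0.01 m/s and distance of each of capacitor, screwdriver, solder_reel, multimeter from where it was at the start of the episode below 0.015 m); the robot touches nothing.
It fails at once if the board was lifted or tipped (z of board in the frame of holder above 0.048 m or angle between board's own z axis and vertical above 0.12 rad).
It fails at once if a bystander was moved or picked up (distance of any of capacitor, screwdriver, solder_reel, multimeter from where it was at the start of the episode above 0.015 m).
It also fails if it takes over 35 s, if anything falls off the work surface, if the arm or the gripper's body presses on something with over 40 N, if the wrist force passes 120 N, or if a joint passes its speed limit or range.

## Working session

There is one attempt and no reset: what is moved stays moved. The work goes in short steps, Python scripts to look and compute and a tool call to move; the robot and the scene stay as the last step left them, time stands still between calls to the robot, and variables do not carry over. Pictures are saved under pics/ and viewed, at most 10 in all, crops included, and the job is handed in when it is done.

Besides the shell and the picture viewer there is one more tool, called after "Request:" as name(argument=value, ...), one argument or row to a line, values as JSON. play_rows: Moves the arm, as the interface text tells. Its arguments: {"type":"object","properties":{"translation":{"type":"array"},"rotation":{"type":"array"},"gripper":{"type":"array"},"force":{"type":"number"}},"required":["translation","rotation","gripper"]}

```bash
mkdir -p pics; cat > h.py <<'E'
import numpy as np,cv2,json
from rig import ctrl,vision
def cap(n,f):
    c=vision.capture(n); cv2.imwrite(f'pics/{f}.png',c['pixels'][:,:,::-1]); 
    np.save(f'pics/{f}.npy',{k:v for k,v in c.items()},allow_pickle=True); return c
def load(f): return np.load(f'pics/{f}.npy',allow_pickle=True).item()
def K(c):
    f=c['pixels'].shape[0]/2/np.tan(np.radians(c['vfov'])/2)
    return np.array([[f,0,c['cx']],[0,f,c['cy']],[0,0,1]]),np.array([c['k1'],0,0,0,0.])
def proj(c,P):
    k,d=K(c); return cv2.projectPoints(np.array(P,float).reshape(-1,3),np.array(c['rvec'],float),np.array(c['tvec'],float),k,d)[0][:,0]
def at(c,uv,z):
    k,d=K(c); p=cv2.undistortPoints(np.array(uv,float).reshape(-1,1,2),k,d)[:,0]
    R=cv2.Rodrigues(np.array(c['rvec'],float))[0]; t=np.array(c['tvec'],float).ravel()
    o=-R.T@t; r=np.c_[p,np.ones(len(p))]@R
    return o+r*((np.broadcast_to(z,len(p))-o[2])/r[:,2])[:,None]
E
python3 - <<'E'
from h import *
for n in('top','side'):
    c=cap(n,n+'0'); print(n,c['vfov'],c['k1'],c['pixels'].shape)
    im=cv2.resize(c['pixels'][:,:,::-1],(800,600),interpolation=cv2.INTER_CUBIC); cv2.imwrite(f'pics/{n}0b.png',im)
print(ctrl.sense())
E
```

```text
top 45.65533036454193 -0.12420383626120396 (420, 560, 3)
side 52.851753588537946 0.03787979409793996 (420, 560, 3)
{'time_s': 0.1, 'joints': array([ 8.79625900e-01,  3.13377954e-01,  1.49835470e+00, -2.62361961e-06,
        1.33097285e+00, -2.23409091e-01]), 'dq': array([-8.05247522e-04, -6.14100737e-05, -3.12965472e-03, -3.23708645e-04,
        6.16120535e-04,  3.20372871e-04]), 'tau': array([ 2.29974125e-03, -4.12902939e+01, -2.60138404e+01, -1.95380717e-04,
        3.16993559e-03, -1.12378015e-05]), 'eef_pos': array([236.58793075, 468.42169643, 230.8029456 ]), 'ee_rot': array([-2.44526587e-04,  2.31753934e-01,  9.72774283e-01, -4.99812423e-04]), 'force': array([-0.03580526,  0.6052678 , -0.2982498 ]), 'wrist_torque': array([-0.04950096, -0.00611051, -0.02263371]), 'grip_force': 0.0, 'grip_width': 1.0032563692777112}
```

View pics/top0b.png

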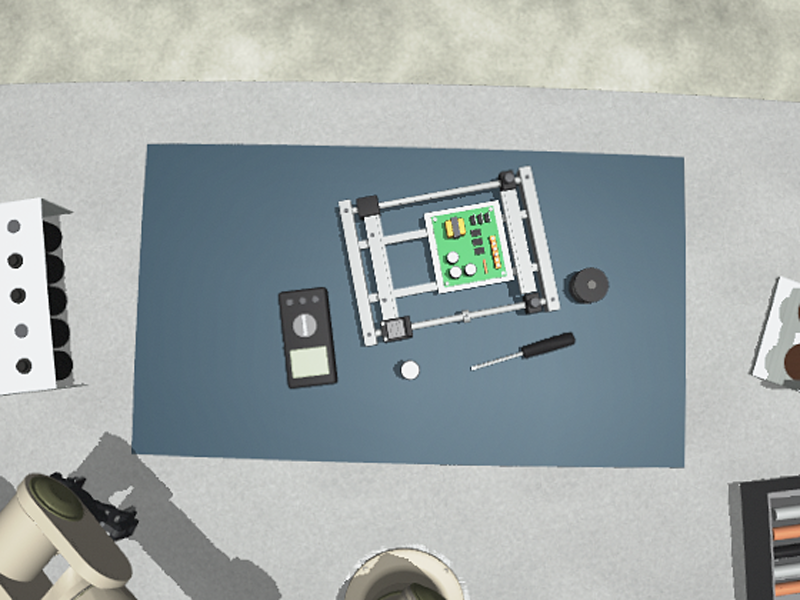

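View pics/side0b.png

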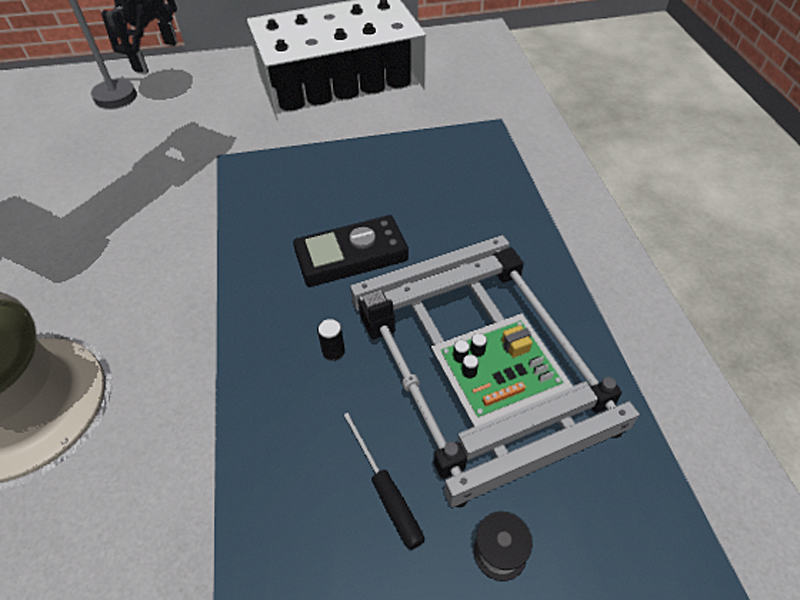

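Both views show the holder, turned by about 10°. In the 800x600 top view the paddle is near (397,328), the collar near (466,316), the capacitor at (409,370) and the multimeter at (308,338). I'll enlarge both views.

```bash
python3 - <<'E'
from h import *
a=load('top0')['pixels'][110:250,225:400,::-1]; b=load('side0')['pixels'][160:360,235:455,::-1]
cv2.imwrite('pics/topc.png',cv2.resize(a,None,fx=4.5,fy=4.2,interpolation=cv2.INTER_CUBIC)) if 0 else cv2.imwrite('pics/topc.png',cv2.resize(a,None,fx=4,fy=4,interpolation=cv2.INTER_CUBIC))
b=load('side0')['pixels'][190:330,240:380,::-1]
cv2.imwrite('pics/sidec.png',cv2.resize(b,None,fx=4,fy=4,interpolation=cv2.INTER_CUBIC))
E
```

```text
(no output)
```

View pics/topc.png

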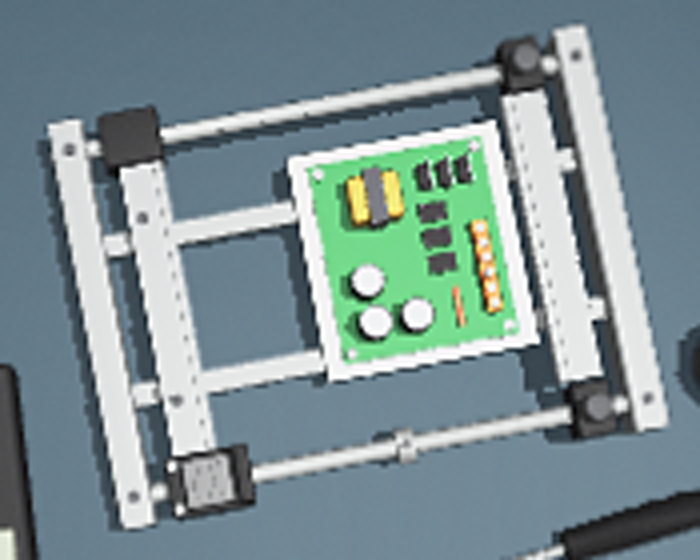

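View pics/sidec.png

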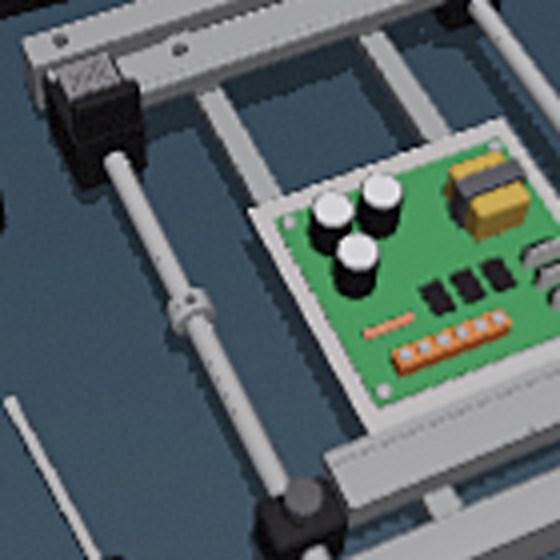

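```bash
python3 - <<'E'
from h import *
from scipy.optimize import least_squares
c=load('top0'); s=load('side0')
T=lambda l:np.array(l)/4.+[225,110]; S=lambda l:np.array(l)/4.+[240,190]
co=T([(48,124),(123,527),(582,26),(667,423)])
H=np.array([[135,180,54],[-135,180,54],[135,-180,54],[-135,-180,54.]])
def W(p,P): 
    a=p[2]; return np.c_[p[0]+np.cos(a)*P[:,0]-np.sin(a)*P[:,1],p[1]+np.sin(a)*P[:,0]+np.cos(a)*P[:,1],P[:,2]]
r=least_squares(lambda p:(proj(c,W(p,H))-co).ravel(),[500,0,0.1]); p=r.x; print(p,r.fun.round(1))
def inv(w): 
    a=p[2];d=w[:,:2]-p[:2]; return np.c_[np.cos(a)*d[:,0]+np.sin(a)*d[:,1],-np.sin(a)*d[:,0]+np.cos(a)*d[:,1]]
for n,w in (('pad top',at(c,T([(209,481)]),76)),('pad side',at(s,S([(90,75)]),76)),('col top',at(c,T([(394,447)]),40)),('col side',at(s,S([(184,302)]),40)),('cap',at(c,[(409*.7,370*.7)],62)),('meter',at(c,np.array([(279,290),(328,288),(337,382),(289,388)])*.7,46))): print(n,w.round(1).tolist(),inv(w).round(1).tolist())
for y in (180,): print(proj(s,W(p,H)).round(1), )
for jaw in (0,.1):pass
E
```

```text
[ 6.53873256e+02 -6.46640861e+01  2.14120433e-01] [-0.6 -0.4 -0.4  0.7  0.6 -0.8  0.4  0.4]
pad top [[515.6, 26.8, 76.0]] [[-115.7, 118.8]]
pad side [[517.3, 31.2, 76.0]] [[-113.1, 122.8]]
col top [[542.1, -92.4, 40.0]] [[-115.1, -3.3]]
col side [[542.6, -92.6, 40.0]] [[-114.7, -3.7]]
cap [[443.5, 2.1, 62.0]] [[-191.4, 109.9]]
meter [[582.2, 242.6, 46.0], [588.0, 153.0, 46.0], [418.2, 131.4, 46.0], [404.9, 218.1, 46.0]] [[-4.8, 315.4], [-18.1, 226.7], [-188.6, 241.6], [-183.2, 329.2]]
[[351.8 164.1]
 [244.4 199.7]
 [447.8 290.1]
 [316.3 347.5]]
```

Request:
play_rows(
  translation=[
    [-0.045, -0.027, 0.0],
    [-0.09, -0.054, 0.0],
    [-0.135, -0.081, 0.0],
    [-0.18, -0.107, 0.01],
    [-0.225, -0.134, 0.02],
    [-0.27, -0.161, 0.03],
    [-0.315, -0.188, 0.04],
    [-0.36, -0.215, 0.05],
    [-0.405, -0.242, 0.06],
    [-0.4487, -0.2682, 0.08],
  ],
  rotation=[
    [0, 0, 0.09],
    [0, 0, 0.18],
    [0, 0, 0.27],
    [0, 0, 0.36],
    [0, 0, 0.45],
    [0, 0, 0.54],
    [0, 0, 0.63],
    [0, 0, 0.72],
    [0, 0, 0.81],
    [0, 0, 0.889],
  ],
  gripper=[1, 1, 1, 1, 1, 1, 1, 1, 1, 1],
  force=40,
)

```text
time_s: 1.35
eef_pos: [517.3, 25.2, 151.2]
ee_rot: [0.0, 0.629, 0.778, 0.0]
force: [1.2, 1.0, 1.0]
grip_width: -0.005
grip_force: 0.0
```

Request:
play_rows(
  translation=[
    [0, 0, 0],
    [0, 0, 0],
    [0, 0, 0],
  ],
  rotation=[
    [0, 0, 0],
    [0, 0, 0],
    [0, 0, 0],
  ],
  gripper=[1, 1, 1],
)

```text
time_s: 1.72
eef_pos: [516.0, 27.9, 151.8]
ee_rot: [0.0, 0.627, 0.779, 0.0]
force: [0.4, 1.0, 0.9]
grip_width: 0.001
grip_force: 0.0
```

Request:
play_rows(
  translation=[
    [0, 0, 0.02],
    [0, 0, 0.04],
    [0, 0, 0.056],
    [0, 0, 0.056],
    [0, 0, 0.056],
  ],
  rotation=[
    [0, 0, 0],
    [0, 0, 0],
    [0, 0, 0],
    [0, 0, 0],
    [0, 0, 0],
  ],
  gripper=[1, 1, 1, 1, 1],
)

```text
time_s: 2.35
eef_pos: [516.7, 27.0, 96.0]
ee_rot: [0.001, 0.627, 0.779, 0.0]
force: [0.5, -0.7, -0.5]
grip_width: 0.004
grip_force: 0.0
```

```bash
python3 - <<'E'
from h import *
s=cap('side','side1'); print(ctrl.sense()['eef_pos'],proj(s,[ctrl.sense()['eef_pos']]))
t=cap('top','top1')
a=cv2.resize(s['pixels'][150:250,220:320,::-1],None,fx=6,fy=6,interpolation=cv2.INTER_CUBIC)
cv2.imwrite('pics/s1c.png',a[:, :])
E
```

```text
[516.71959938  26.94573373  96.07595171] [[262.04764276 204.26461729]]
```

View pics/s1c.png

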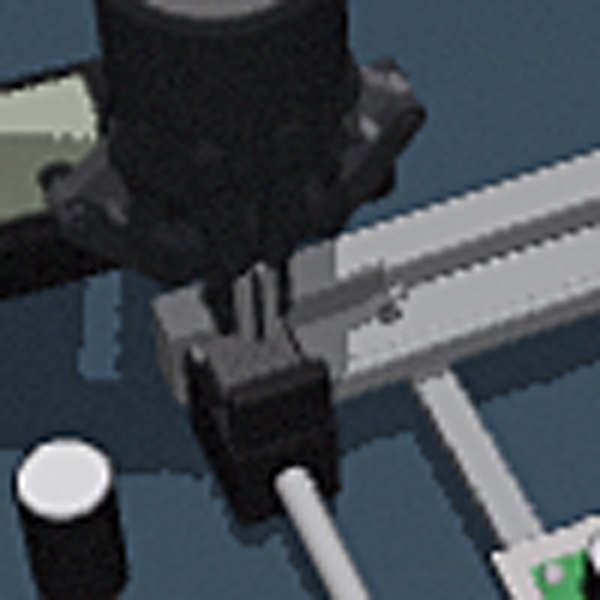

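The fingertips are over the ribbed pad: the tip is at about (255,335) in the crop, with the pad spanning (200–305, 335–385) below it. Next I press the paddle.

Request:
play_rows(
  translation=[
    [0, 0, 0.008],
    [0, 0, 0.015],
    [0, 0, 0.019],
    [0, 0, 0.022],
    [0, 0, 0.025],
    [0, 0, 0.026],
    [0, 0, 0.026],
  ],
  rotation=[
    [0, 0, 0],
    [0, 0, 0],
    [0, 0, 0],
    [0, 0, 0],
    [0, 0, 0],
    [0, 0, 0],
    [0, 0, 0],
  ],
  gripper=[1, 1, 1, 1, 1, 1, 1],
)

```text
time_s: 3.32
eef_pos: [516.1, 26.9, 69.7]
ee_rot: [-0.0, 0.627, 0.779, -0.0]
force: [-4.5, 0.2, 8.2]
grip_width: 0.001
grip_force: 4.3
```

Request:
play_rows(
  translation=[
    [-0.003, 0, 0.001],
    [-0.008, 0, 0.001],
    [-0.014, 0, 0.001],
    [-0.02, 0, 0.001],
    [-0.026, 0, 0.001],
    [-0.032, 0, 0.001],
    [-0.038, 0, 0.001],
    [-0.044, 0, 0.001],
    [-0.05, 0, 0.001],
    [-0.055, 0, 0.001],
  ],
  rotation=[
    [0, 0, 0],
    [0, 0, 0],
    [0, 0, 0],
    [0, 0, 0],
    [0, 0, 0],
    [0, 0, 0],
    [0, 0, 0],
    [0, 0, 0],
    [0, 0, 0],
    [0, 0, 0],
  ],
  gripper=[1, 1, 1, 1, 1, 1, 1, 1, 1, 1],
)

```text
time_s: 4.58
eef_pos: [527.8, -27.0, 68.9]
ee_rot: [-0.0, 0.628, 0.779, -0.0]
force: [-5.0, 1.3, 8.4]
grip_width: -0.003
grip_force: 4.5
```

```bash
python3 - <<'E'
from h import *
s=cap('side','side2'); print(ctrl.sense()['eef_pos'],ctrl.sense()['force'])
cv2.imwrite('pics/s2c.png',cv2.resize(s['pixels'][160:340,220:440,::-1],None,fx=3,fy=3,interpolation=cv2.INTER_CUBIC))
E
```

```text
[527.92853205 -27.5622033   68.85570535] [-4.86424082 -1.72356805  8.69309716]
```

View pics/s2c.png

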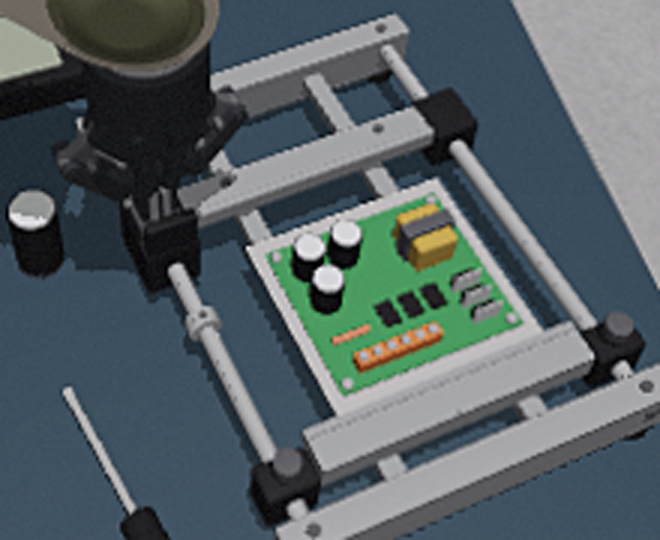

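The jaw is sliding. The lock head is now around (160,235) in the crop and the collar at (203,322), and the board hasn't been touched yet. I'll continue.

Request:
play_rows(
  translation=[
    [-0.004, 0, 0],
    [-0.008, 0, 0],
    [-0.012, 0, 0],
    [-0.016, 0, 0],
    [-0.02, 0, 0],
    [-0.024, 0, 0],
    [-0.028, 0, 0],
    [-0.031, 0, 0],
    [-0.034, 0, 0],
    [-0.036, 0, 0],
  ],
  rotation=[
    [0, 0, 0],
    [0, 0, 0],
    [0, 0, 0],
    [0, 0, 0],
    [0, 0, 0],
    [0, 0, 0],
    [0, 0, 0],
    [0, 0, 0],
    [0, 0, 0],
    [0, 0, 0],
  ],
  gripper=[1, 1, 1, 1, 1, 1, 1, 1, 1, 1],
)

```text
time_s: 5.88
eef_pos: [535.3, -61.6, 68.8]
ee_rot: [-0.001, 0.628, 0.779, 0.0]
force: [-4.1, 3.8, 9.2]
grip_width: 0.0
grip_force: 4.5
```

Request:
play_rows(
  translation=[
    [-0.001, 0, 0],
    [-0.002, 0, 0],
    [-0.003, 0, 0],
    [-0.004, 0, 0],
    [-0.004, 0, 0],
  ],
  rotation=[
    [0, 0, 0],
    [0, 0, 0],
    [0, 0, 0],
    [0, 0, 0],
    [0, 0, 0],
  ],
  gripper=[1, 1, 1, 1, 1],
)

```text
time_s: 6.5
eef_pos: [536.1, -65.5, 68.8]
ee_rot: [-0.001, 0.627, 0.779, 0.0]
force: [-4.7, 3.4, 8.4]
grip_width: 0.002
grip_force: 4.5
```

Request:
play_rows(
  translation=[
    [-0.001, 0, 0],
    [-0.002, 0, 0],
    [-0.003, 0, 0],
    [-0.004, 0, 0],
    [-0.004, 0, 0],
  ],
  rotation=[
    [0, 0, 0],
    [0, 0, 0],
    [0, 0, 0],
    [0, 0, 0],
    [0, 0, 0],
  ],
  gripper=[1, 1, 1, 1, 1],
)

```text
time_s: 7.12
eef_pos: [537.3, -68.9, 68.8]
ee_rot: [-0.001, 0.628, 0.779, 0.001]
force: [-3.0, 6.0, 8.3]
grip_width: -0.004
grip_force: 4.5
```

Request:
play_rows(
  translation=[
    [-0.001, 0, 0],
    [-0.002, 0, 0],
    [-0.003, 0, 0],
    [-0.004, 0, 0],
    [-0.004, 0, 0],
  ],
  rotation=[
    [0, 0, 0],
    [0, 0, 0],
    [0, 0, 0],
    [0, 0, 0],
    [0, 0, 0],
  ],
  gripper=[1, 1, 1, 1, 1],
)

```text
time_s: 7.75
eef_pos: [538.4, -72.8, 69.0]
ee_rot: [-0.0, 0.628, 0.779, 0.001]
force: [-1.7, 7.0, 8.3]
grip_width: 0.001
grip_force: 4.4
```

Request:
play_rows(
  translation=[
    [-0.001, 0, 0],
    [-0.002, 0, 0],
    [-0.003, 0, 0],
    [-0.003, 0, 0],
  ],
  rotation=[
    [0, 0, 0],
    [0, 0, 0],
    [0, 0, 0],
    [0, 0, 0],
  ],
  gripper=[1, 1, 1, 1],
)

```text
time_s: 8.25
eef_pos: [538.5, -73.3, 69.0]
ee_rot: [-0.002, 0.627, 0.779, 0.002]
force: [-5.1, 20.0, 14.5]
grip_width: -0.0
grip_force: 12.4
```

```bash
python3 - <<'E'
from h import *
s=cap('side','side3'); print(ctrl.sense()['eef_pos'],ctrl.sense()['force'])
cv2.imwrite('pics/s3c.png',cv2.resize(s['pixels'][210:340,250:400,::-1],None,fx=4.5,fy=4.5,interpolation=cv2.INTER_CUBIC))
E
```

```text
[538.46329446 -73.25493857  68.9686928 ] [-3.3261957  20.14947052 13.61283506]
```

View pics/s3c.png

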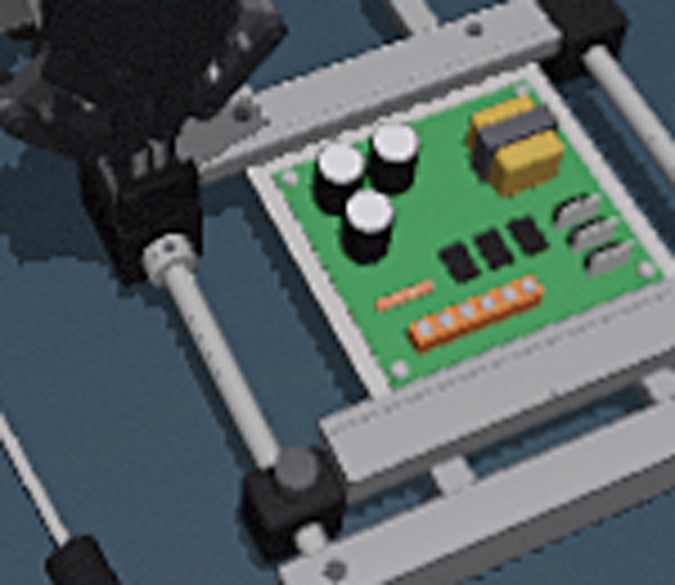

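The push force jumped to 20 N with no further travel, and the lock head at (150,210) is against the collar at (170,255). The jaw is home with the board under the lip, so I lift straight up.

Request:
play_rows(
  translation=[
    [0, 0, -0.004],
    [0, 0, -0.008],
    [0.001, 0, -0.012],
    [0.004, 0, -0.02],
    [0.004, 0, -0.04],
    [0.004, 0, -0.08],
    [0.004, 0, -0.12],
    [0.004, 0, -0.16],
    [0.004, 0, -0.16],
    [0.004, 0, -0.16],
  ],
  rotation=[
    [0, 0, 0],
    [0, 0, 0],
    [0, 0, 0],
    [0, 0, 0],
    [0, 0, 0],
    [0, 0, 0],
    [0, 0, 0],
    [0, 0, 0],
    [0, 0, 0],
    [0, 0, 0],
  ],
  gripper=[1, 1, 1, 1, 1, 1, 1, 1, 1, 1],
)

```text
time_s: 9.55
eef_pos: [537.7, -72.8, 227.8]
ee_rot: [-0.0, 0.628, 0.779, -0.0]
force: [-0.6, -0.0, -0.1]
grip_width: 0.005
grip_force: 0.0
```

```bash
python3 - <<'E'
from h import *
s=cap('side','side4'); print(ctrl.sense()['eef_pos'],ctrl.sense()['force'])
cv2.imwrite('pics/s4c.png',cv2.resize(s['pixels'][190:340,230:430,::-1],None,fx=4,fy=4,interpolation=cv2.INTER_CUBIC))
E
```

```text
[537.60039818 -72.77200114 227.36132755] [-0.62263348  0.43183588  0.83005938]
```

View pics/s4c.png

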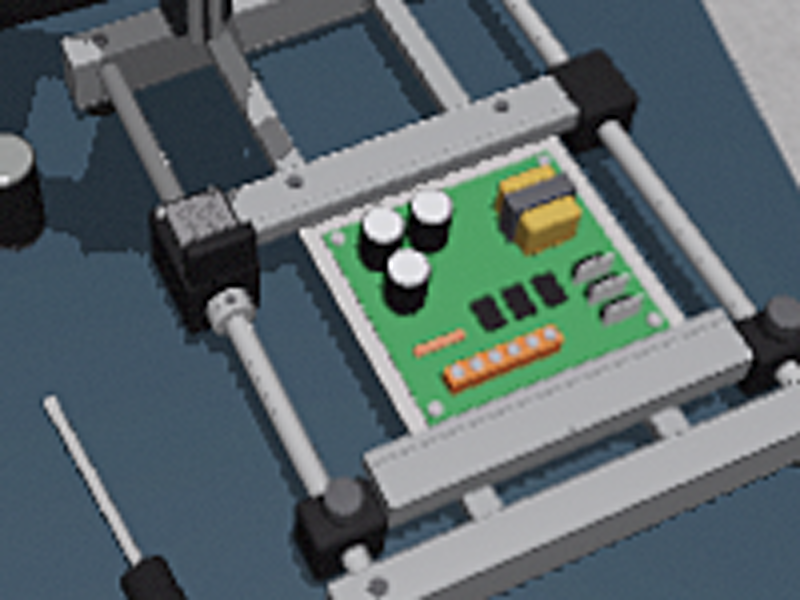

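The head at (205,260) stands against the collar at (230,305), the paddle at (200,215) is up, and the board sits square between the jaws. The hand is clear, so I hand the job in.

```bash
python3 -c "
from rig import ctrl; print(ctrl.finish_job())"
```

```text
the job is handed in; nothing more can be done
None
```

The jaw is home against the stop collar, the paddle is up and the board looks seated and square; the hand is clear and the job is handed in, but it returned no verdict.

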